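# Press a connector home with a locking clamp and release it

## Task

Use the bench-mounted locking clamp to press the black connector home in its housing: close the scissor handles until the ratchet catches on its second and last tooth, then let go and leave it locked by itself for about two seconds. Then press the thumb plate down to free the teeth and let the clamp open fully, with the connector still home. Do not push the connector with the gripper, and leave everything else on the bench where it is.

Things in the scene. Friction and masses are not known exactly. Their poses are not given: they have to be found in the camera images.
- pivot (a point): Top of the pivot bolt, 72 mm above the table, of a locking clamp: big steel scissors (a hemostat) lying level on a bolted-down stand with a grey base. Axes of the stand: z up, -x along the handles (roughly towards the robot), +x along the jaws, +y the side of the moving handle. One scissor arm is fixed, the other swings. Everything on the stand is lower than 86 mm.
- finger_ring (a point): Centre of the open finger ring (38 mm across, top 52 mm above the table) at the end of the fixed handle, at x -128, y -22 mm in the axes of pivot. It cannot move.
- ratchet (a point): Top of the toothed bridge on the fixed handle, 74 mm above the table, 16 mm along x by 42 mm along y, at x -89, y +3 mm from the pivot: the tallest thing among the handles. Its two teeth point down; the sprung pawl on the moving handle catches behind them from below.
- thumb_plate (a point): Top centre of the thumb plate: a solid steel disc, 40 mm across, on the moving handle's end; top 68, underside 60 mm above the table, clear below and on its outer side. It swings level round the pivot at 133 mm: open at x -116, y +66 mm in pivot's axes, at the stop x -131, y +24. To close, push its outer edge round that arc towards the finger ring with up to about 13 N.
- swing (a joint): Turn of the moving arm about the pivot, rad, counter-clockwise from above = closing. 0 = open, where a spring (3 to 4 N at the thumb plate) takes it; 0.335 = stop. The first tooth holds it at about 0.15, the second and last at about 0.28 (push past 0.31 so that it drops in). Let go, it springs back to the last tooth passed.
- handle (a joint): Downward bend of the moving handle, rad: 0 = level, 0.10 = stop. Press the thumb plate down to release: about 1 mm per 0.8 N, teeth clear after 6.5 mm (0.06), stop at 10.5 mm. Then it springs open, but friction under the presser may hold it: keep it down and draw it outwards 30 mm or more, past both teeth, before letting it up. It may also bend a little as it rides over a tooth.
- connector (a joint): How far the connector is slid into its housing, m: 0 = 10 mm out, 0.010 = home, flange flush on the housing's mouth. Starts 7 to 10 mm out, stiff (3 N), stays where it is left. The clamp's sprung jaw pad pushes it: home when the clamp holds on its last tooth, only part of the way on the first.
- connector_face (a point): Centre of the face that the jaw pad pushes, 64 mm above the table, on the connector: a black block 34 x 28 mm on a 50 x 39 mm flange, with a green circuit board behind it that slides towards +y of the stand into the housing.
- housing (a point): Top centre of the fixed, open-topped black housing (50 x 48 mm, top 84 mm above the table) that takes the connector.
- mouse: Bystander, leave it alone: a black computer mouse without a cord, 105 x 58 x 34 mm. Origin at the centre of its underside.
- pliers: Bystander, leave it alone: pliers with orange grips, 170 x 60 mm, 14 mm thick, lying flat. Origin at the underside, near its middle.
- spare_unit: Bystander, leave it alone: a spare black connector on a green board, 50 x 55 x 39 mm, standing loose on the table. Origin at the underside, near its middle.
- solder_reel: Bystander, leave it alone: a metal reel, 56 mm across, 40 mm high, standing on its flange. Origin at the centre of its underside.
- flux_bottle: Bystander, leave it alone: a small white bottle with a black cap, 44 mm across, 95 mm high. Origin at the centre of its underside.
- screwdriver: Bystander, leave it alone: a screwdriver lying flat. Origin at the underside, near its middle.
- parts_tray: Bystander, leave it alone: an empty open plastic tray, 100 x 70 x 30 mm. Origin at the centre of its underside.

How it is judged:
On the way:
1. the clamp is locked on its last tooth with nothing touching its handle, and the connector is home (value of joint swing above 0.26 rad and value of joint connector above 0.0085 m and contact force between each of the arm, the fingers and swing below 0.3 N), for 1.2 s.
At the end, for the whole second after the job is handed in: The clamp is open again (swing joint under 0.05 rad, at rest, handle level), the connector is still home (within 1.5 mm), and every bystander is within 20 mm of where it was. On the way the clamp stayed locked on its last tooth, untouched, for at least 1.2 s with the connector home (value of joint swing below 0.05 rad and value of joint handle below 0.03 rad and value of joint connector above 0.0085 m and velocity of joint swing below 0.05 rad/s and distance of each of mouse, pliers, spare_unit, solder_reel, flux_bottle, screwdriver, parts_tray from where it was at the start of the episode below 0.02 m).
It fails at once if the gripper pushes the connector (contact force between any of the fingers, the arm and connector above 1.5 N).
It fails at once if a bystander is pushed away more than 30 mm (distance of any of mouse, pliers, spare_unit, solder_reel, flux_bottle, screwdriver, parts_tray from where it was at the start of the episode above 0.03 m).
It also fails if it takes over 48 s, if anything falls off the work surface, if the arm or the gripper's body presses on something with over 40 N, if the wrist force passes 120 N, or if a joint passes its speed limit or range.

## Robot

A 7-joint arm with a two-finger parallel gripper is mounted at the origin on the work surface. World frame = base frame: x ahead of the robot, y to its left, z up, the work surface at z = 0. Lengths are in m, angles in rad, forces in N, time in s.
With the tool pointing down it reaches from about 0.425 to 0.95 m from the base axis. Payload 4.7 kg.
Tool frame: the origin (TCP) lies at the very end of the fingers, on their centre line; the grasp point (between the pads) lies behind it (bot.hold_point_z is the z of the grasp point in the tool frame, in m); z points along the fingers, y is the line along which they close (so a half turn about z gives the same grasp; the last joint's range is limited). The gripper opens to 87 mm and grips with 3 to 60 N. Pads are 19 mm wide; open, the fingers measure 117 mm over their backs; the gripper's body (75 mm by 190 mm) begins 51 mm behind the grasp point.
Start: joints at [1.293, 0.469, -0.049, 1.532, 0.024, 1.141, -0.082], TCP at [0.166, -0.654, 0.223] pointing down, gripper open.
Joint ranges: [-2.59, 2.59], [-0.33, 1.99], [-1.39, 1.29], [0.1, 2.45], [-1.04, 4.18], [0.21, 1.99], [-2.66, 2.66]. Speed limits (rad/s): [2.57, 2.57, 3.14, 3.14, 3.14, 3.14, 3.14].

## Interface

Orientations are given as [roll, pitch, yaw] about the fixed x, y, z axes, in that order (R = Rz(yaw) Ry(pitch) Rx(roll)).
In Python, from bench import bot gives the robot as it stands.
- The arm moves only by the shell command python3 -m inch 'ROWS' [FORCE]. ROWS is JSON, a list of rows, each an object of numbers: "ax", "ay", "az": the turn, a rotation vector about the tool's x, y, z in units of 8 degrees (1.0 is 8 degrees); "dx", "dy", "dz": the shift along the tool's x, y, z in mm; "grip": the opening, from 0 (shut) to 1 (fully open). In form: [{"ax": .., "ay": .., "az": .., "dx": .., "dy": .., "dz": .., "grip": ..}, ...]. A call has 1 to 20 rows; each row shifts and turns the commanded pose from where the row before left it, along the tool's axes as they then stand; what a row does not reach is not made up. A row lasts 1/8 s, in which the tool goes at most 62.5 mm and 10.7 degrees, less where a joint would pass 70% of its speed; a pose out of reach is approached as far as the arm can. A call is refused whole if a number of a shift passes 62.5 or a number of a turn 1, either way. A call with a gripper value outside its range is refused whole. The fingers move at their own pace and stop on an object; FORCE is the grip in N (left out, the last holds). Time passes only in rows, so rows that do not move let the fingers close. It gives the time, the measured TCP pose, the force, the opening and the grip force at its end, in the units of the state.
- bot.state(): the state, without advancing time (a new reading comes with each control period).
- bot.get_image(name): name is "scene" or "top"; returns a dict with "frame" (420x560x3 uint8, red, green, blue), "depth" (420x560 float32, m along the optical axis (not along the pixel's ray), 0 where there is no reading), "fx", "fy", "cx", "cy" (pixels), "rvec" (rotation vector, rad) and "tvec" (3), from world to camera coordinates, as OpenCV has them. Camera axes: x right, y down, z forward; pixel columns grow to the right and rows downward; lengths in m; the calibration is good to about 2 mm. A picture is of the moment at which its call begins.
- bot.sign_off(): hands the job in; it is judged then, once.
Trained networks look in a picture, given as the dict that the camera call returned (one of the last four; its "shot" number tells which), for a name from the list of things; names that differ only in an ending like _2 or _b are one class to them, and where a whole thing is asked for, a point or a joint stands for the part that bears it (a point fixed in the world has none). Each returns a list of dicts, best first, with "score" (0 to 1); they miss things now and then, are a little off and sometimes report something else, mostly with a low value. They report only what shows in the picture. A call takes as long as a camera call.
- bot.search_frame(name, picture): "position" ([column, row] in pixels, amid what is visible of it).
- bot.mark_of(name, picture): "position" ([column, row] in pixels: a listed point, or the origin of a listed thing).
The state is a dict: "time_s": time; "joints": joint angles; "joint_velocities": joint speeds; "joint_torque": joint torques, N m; "tcp_pos": TCP position; "ee_rot": TCP orientation; "wrist_force": force on the tool from outside, world axes, zero at the start; "torque": the same for the moment, N m; "grip_width": opening from 0.0 (shut) to 1.0 (fully open); "grasp_force": force on a finger pad.
Only numpy, scipy, OpenCV 4.12 (cv2) and the standard library are available. Lean on these libraries where they do the work, as an engineer would, in place of code of your own. Each camera call takes 0.05 s, during which the arm holds its last target. There are 200 camera calls.

## Working session

There is one attempt and no reset: what is moved stays moved. The work goes in short steps, Python scripts to look and compute and a shell command to move; the robot and the scene stay as the last step left them, time stands still between calls to the robot, and variables do not carry over. Pictures are saved under pics/ and viewed, at most 10 in all, crops included, and the job is handed in when it is done.

```bash
mkdir -p pics; ls; cat > h.py <<'E'
import numpy as np, cv2
from bench import bot
def ray(p,uv):
    R=cv2.Rodrigues(np.array(p["rvec"],float))[0]; t=np.array(p["tvec"],float)
    d=R.T@np.array([(uv[0]-p["cx"])/p["fx"],(uv[1]-p["cy"])/p["fy"],1.]); return -R.T@t,d
def atz(p,uv,z):
    o,d=ray(p,uv); return o+d*(z-o[2])/d[2]
def dep(p,uv):
    u,v=int(round(uv[0])),int(round(uv[1])); w=p["depth"][max(v-2,0):v+3,max(u-2,0):u+3]; w=w[w>0]
    if not w.size: return None
    o,d=ray(p,uv); return o+d*np.median(w)
def tri(p,a,q,b):
    o1,d1=ray(p,a); o2,d2=ray(q,b); s,r=np.linalg.lstsq(np.c_[d1,-d2],o2-o1,rcond=None)[0]
    return (o1+d1*s+o2+d2*r)/2, np.linalg.norm(o1+d1*s-o2-d2*r)
E
python3 - <<'E'
from h import *
np.set_printoptions(precision=3,suppress=True)
P={n:bot.get_image(n) for n in("scene","top")}
for n in P: cv2.imwrite(f"pics/{n}0.png",P[n]["frame"][...,::-1])
for k in "pivot finger_ring ratchet thumb_plate connector_face housing mouse pliers spare_unit solder_reel flux_bottle screwdriver parts_tray".split():
    m={n:bot.mark_of(k,P[n])[:1] for n in P}
    for n in P:
        if m[n]: print(k,n,np.round(m[n][0]["position"]),round(m[n][0]["score"],2),dep(P[n],m[n][0]["position"]))
    if all(m.values()): print("  tri",*tri(P["scene"],m["scene"][0]["position"],P["top"],m["top"][0]["position"]))
s=bot.state(); print(s, bot.hold_point_z)
E
```

```text
pics
pivot scene [272. 231.] 0.78 [0.636 0.042 0.074]
pivot top [286. 192.] 0.74 [0.644 0.043 0.073]
  tri [0.642 0.043 0.082] 0.0015847693386804214
finger_ring scene [269. 189.] 0.98 [0.496 0.046 0.053]
finger_ring top [289. 250.] 0.83 [0.509 0.036 0.001]
  tri [0.503 0.042 0.061] 0.0076582412603156515
ratchet scene [276. 202.] 0.76 [0.555 0.057 0.074]
ratchet top [278. 229.] 0.62 [0.553 0.064 0.075]
  tri [0.553 0.061 0.072] 0.006524514562886602
thumb_plate scene [302. 193.] 0.75 [0.531 0.12  0.069]
thumb_plate top [256. 239.] 0.64 [0.529 0.118 0.068]
  tri [0.529 0.119 0.067] 0.001984585857329066
connector_face scene [261. 261.] 0.92 [0.711 0.012 0.077]
connector_face top [296. 171.] 0.83 [0.696 0.016 0.076]
  tri [0.7   0.014 0.059] 0.0031630150556488093
housing scene [284. 254.] 0.82 [0.692 0.061 0.067]
housing top [311. 140.] 0.68 [ 0.796 -0.028  0.015]
  tri [0.751 0.019 0.171] 0.06918469072595776
mouse scene [363. 210.] 0.73 [0.569 0.262 0.036]
mouse top [201. 238.] 0.95 [0.539 0.255 0.035]
  tri [0.544 0.265 0.004] 0.010970743763450773
pliers scene [204. 274.] 0.96 [ 0.691 -
[... 715 characters left out ...]
.516 -0.169  0.005] 0.0030649873355888145
parts_tray scene [383. 274.] 0.91 [0.725 0.279 0.006]
parts_tray top [200. 237.] 0.74 [0.54  0.257 0.034]
  tri [ 0.583  0.325 -0.243] 0.05814242783155169
{'time_s': 1.4, 'joints': array([ 1.293,  0.469, -0.049,  1.532,  0.024,  1.141, -0.082]), 'joint_velocities': array([-0.   ,  0.001,  0.   ,  0.003,  0.001,  0.   ,  0.001]), 'joint_torque': array([ -0.   , -50.783,  -0.081, -23.645,  -0.061,   0.031,   0.   ]), 'tcp_pos': array([ 0.166, -0.654,  0.223]), 'ee_rot': array([ 3.142, -0.   ,  0.249]), 'wrist_force': array([-0.335, -0.731,  0.483]), 'torque': array([ 0.005,  0.007, -0.018]), 'grasp_force': 0.0, 'grip_width': 0.9972465914822101} -0.0187
```

```bash
python3 - <<'E'
import cv2
a=cv2.imread("pics/scene0.png")[150:350,160:420]; b=cv2.imread("pics/top0.png")[110:280,170:400]
cv2.imwrite("pics/a.png",cv2.resize(a,None,fx=3,fy=3)); cv2.imwrite("pics/b.png",cv2.resize(b,None,fx=3.4,fy=3.4))
E
```

```text
(no output)
```

View pics/a.png

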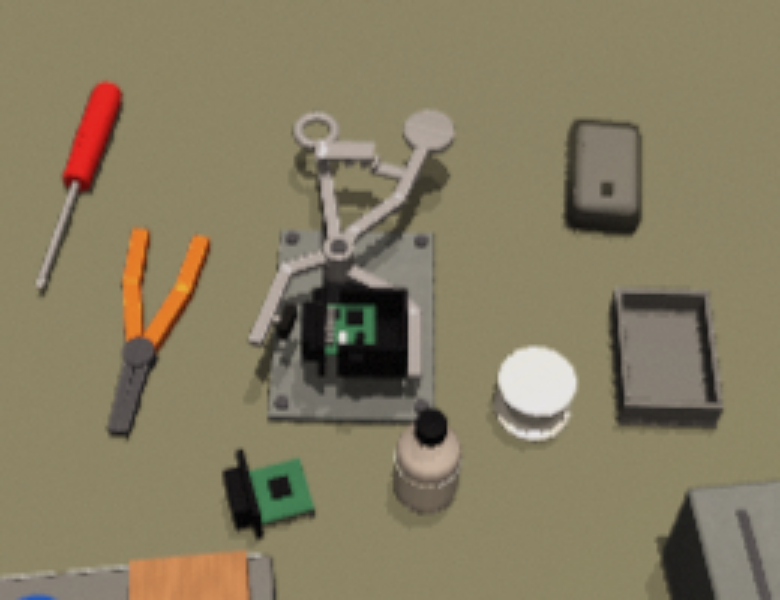

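View pics/b.png

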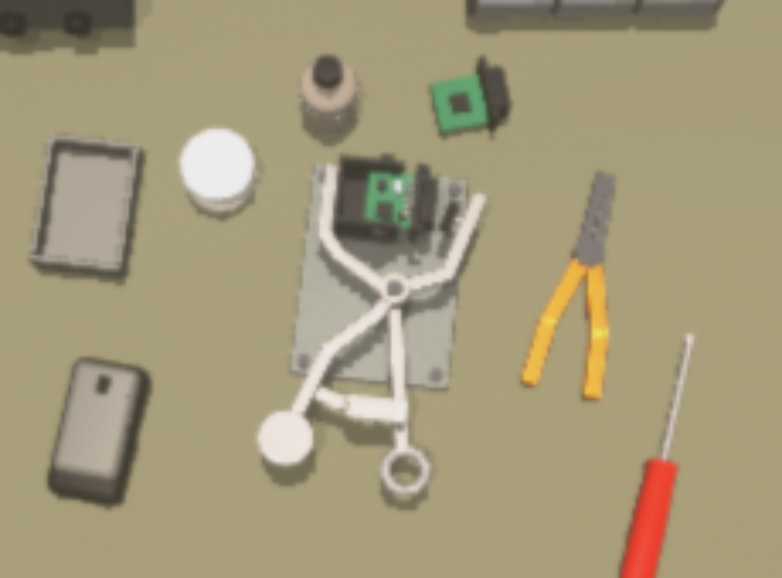

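```bash
cat > fit.py <<'E'
from h import *
from scipy.optimize import least_squares
L={"pivot":(0,0,.072),"finger_ring":(-.128,-.022,.052),"ratchet":(-.089,.003,.074),"thumb_plate":(-.116,.066,.068)}
P={n:bot.get_image(n) for n in("scene","top")}
obs=[]
for k in L:
    for n in P:
        m=bot.mark_of(k,P[n])[:1]
        if m: w=atz(P[n],m[0]["position"],L[k][2]); obs.append((k,w[:2])); print(k,n,w.round(3))
def T(v,l): c,s=np.cos(v[2]),np.sin(v[2]); return np.array([v[0]+c*l[0]-s*l[1],v[1]+s*l[0]+c*l[1]])
r=least_squares(lambda v:np.concatenate([T(v,L[k])-w for k,w in obs]),[.64,.043,-.1],loss="soft_l1",f_scale=.004)
print("pose",r.x.round(4),"deg",np.degrees(r.x[2]),"res mm",(r.fun*1000).round(1))
np.save("pose.npy",r.x)
for q in(0,.28,.335):
    a=np.radians(150.36)+q; c=.1335*np.array([np.cos(a),np.sin(a)]); t=np.array([-np.sin(a),np.cos(a)])
    print(q,"disc",T(r.x,c).round(4),"psi",np.degrees(a+r.x[2])-180,"start(-55)",T(r.x,c-.055*t).round(4))
E
python3 fit.py
```

```text
pivot scene [0.635 0.041 0.072]
pivot top [0.645 0.047 0.072]
finger_ring scene [0.497 0.039 0.052]
finger_ring top [0.507 0.035 0.052]
ratchet scene [0.522 0.041 0.074]
ratchet top [0.546 0.06  0.074]
thumb_plate scene [0.53  0.121 0.068]
thumb_plate top [0.534 0.117 0.068]
pose [ 0.6356  0.0414 -0.1287] deg -7.375845549735014 res mm [ 0.2  0.2 -9.3 -6.1  9.2 -3.  -1.   1.  25.3 14.4  1.2 -4.  -1.2  0.6
 -5.2  4.4]
0 disc [0.529  0.1217] psi -37.01584554973502 start(-55) [0.5621 0.1657]
0.28 disc [0.5109 0.0892] psi -20.973027286071954 start(-55) [0.5306 0.1405]
0.335 disc [0.5085 0.0822] psi -17.82175941285243 start(-55) [0.5253 0.1346]
```

```bash
python3 -m inch '[{"dx":20,"dy":-55,"grip":0},{"dx":30,"dy":-55,"az":0.8,"grip":0},{"dx":30,"dy":-55,"az":0.8,"grip":0},{"dx":30,"dy":-50,"az":0.8,"grip":0},{"dx":25,"dy":-50,"az":0.8,"grip":0},{"dx":15,"dy":-55,"az":0.8,"grip":0}]'
```

```text
validation failed for argument at $[0]...
```

```bash
python3 -m inch '[{"ax":0,"ay":0,"az":0,"dx":20,"dy":-55,"dz":0,"grip":0},{"ax":0,"ay":0,"az":0.8,"dx":30,"dy":-50,"dz":0,"grip":0},{"ax":0,"ay":0,"az":0.8,"dx":35,"dy":-45,"dz":0,"grip":0},{"ax":0,"ay":0,"az":0.8,"dx":35,"dy":-45,"dz":0,"grip":0},{"ax":0,"ay":0,"az":0.8,"dx":25,"dy":-50,"dz":0,"grip":0},{"ax":0,"ay":0,"az":0.8,"dx":15,"dy":-55,"dz":0,"grip":0}]' 20
python3 - <<'E'
from h import *
np.set_printoptions(precision=4,suppress=True)
p=bot.get_image("top"); R=cv2.Rodrigues(np.array(p["rvec"],float))[0]; t=np.array(p["tvec"],float)
v,u=np.mgrid[:420,:560]; d=p["depth"]; C=np.stack([(u-p["cx"])/p["fx"]*d,(v-p["cy"])/p["fy"]*d,d],-1)
W=(C-t)@R
def blob(c,r,z0,z1):
    m=(d>0)&(np.hypot(W[...,0]-c[0],W[...,1]-c[1])<r)&(W[...,2]>z0)&(W[...,2]<z1); q=W[m]; return q
q=blob((.53,.12),.023,.060,.076); print("disc",len(q),q.mean(0),(q.min(0)+q.max(0))/2,np.ptp(q,axis=0))
q=blob((.64,.043),.012,.068,.085); print("pivot",len(q),q.mean(0))
q=blob((.502,.037),.03,.045,.056); print("ring",len(q),(q.min(0)+q.max(0))/2,np.ptp(q,axis=0))
print(bot.state()["joints"],bot.state()["time_s"])
E
```

```text
time_s: 2.65
tcp_pos: [0.3071, -0.3447, 0.2229]
ee_rot: [3.141, -0.001, -0.313]
wrist_force: [0.9, 0.1, 0.2]
grip_width: 0.405
grasp_force: 0.0
disc 215 [0.5319 0.1224 0.0676] [0.5324 0.1232 0.0672] [0.0392 0.0366 0.0137]
pivot 65 [0.6387 0.0428 0.0724]
ring 125 [0.5107 0.0369 0.0506] [0.0395 0.0345 0.0107]
[ 0.8693  0.121  -0.144   2.0164  0.0155  1.0069 -1.1586] 2.7
```

```bash
python3 -m inch '[{"ax":0,"ay":0,"az":0,"dx":30,"dy":-50,"dz":0,"grip":0},{"ax":0,"ay":0,"az":0,"dx":30,"dy":-50,"dz":0,"grip":0},{"ax":0,"ay":0,"az":0,"dx":20,"dy":-50,"dz":0,"grip":0},{"ax":0,"ay":0,"az":0,"dx":6,"dy":-50,"dz":0,"grip":0},{"ax":0,"ay":0,"az":0,"dx":0,"dy":-50,"dz":0,"grip":0},{"ax":0,"ay":0,"az":0,"dx":0,"dy":-50,"dz":0,"grip":0},{"ax":0,"ay":0,"az":0,"dx":0,"dy":-50,"dz":0,"grip":0},{"ax":0,"ay":0,"az":0,"dx":0,"dy":-50,"dz":0,"grip":0},{"ax":0,"ay":0,"az":0,"dx":0,"dy":-50,"dz":0,"grip":0},{"ax":0,"ay":0,"az":0,"dx":0,"dy":-50,"dz":0,"grip":0},{"ax":0,"ay":0,"az":0,"dx":0,"dy":-50,"dz":0,"grip":0},{"ax":0,"ay":0,"az":0.8,"dx":0,"dy":-15,"dz":20,"grip":0},{"ax":0,"ay":0,"az":0.8,"dx":0,"dy":0,"dz":20,"grip":0},{"ax":0,"ay":0,"az":0.67,"dx":0,"dy":0,"dz":20,"grip":0},{"ax":0,"ay":0,"az":0,"dx":0,"dy":0,"dz":0,"grip":0}]'
```

```text
time_s: 4.58
tcp_pos: [0.5593, 0.1649, 0.1613]
ee_rot: [3.138, 0.0, -0.625]
wrist_force: [-0.3, -0.3, 0.5]
grip_width: -0.002
grasp_force: 0.0
```

```bash
python3 -m inch '[{"ax":0,"ay":0,"az":0,"dx":2.5,"dy":-5,"dz":25,"grip":0},{"ax":0,"ay":0,"az":0,"dx":0,"dy":0,"dz":30,"grip":0},{"ax":0,"ay":0,"az":0,"dx":0,"dy":0,"dz":30,"grip":0},{"ax":0,"ay":0,"az":0,"dx":0,"dy":0,"dz":26,"grip":0},{"ax":0,"ay":0,"az":0,"dx":0,"dy":0,"dz":0,"grip":0}]'
python3 - <<'E'
from h import *
a=bot.get_image("scene")["frame"][150:320,210:400,::-1]; b=bot.get_image("top")["frame"][130:280,190:340,::-1]
cv2.imwrite("pics/c.png",np.hstack([cv2.resize(a,(447,400)),cv2.resize(b,(350,400)[:2] if 0 else (350,350))[:350]]) if 0 else np.hstack([cv2.resize(a,(440,394)),cv2.resize(b,(350,394))]))
E
```

```text
time_s: 5.2
tcp_pos: [0.5642, 0.1683, 0.0507]
ee_rot: [3.14, 0.003, -0.625]
wrist_force: [0.5, 0.3, 0.2]
grip_width: 0.007
grasp_force: 0.0
```

View pics/c.png

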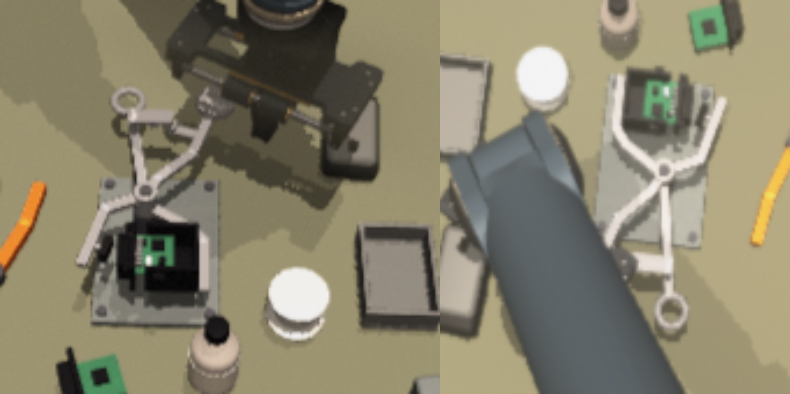

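```bash
python3 -m inch '[{"ax":0,"ay":0,"az":0,"dx":0,"dy":8,"dz":0,"grip":0},{"ax":0,"ay":0,"az":0,"dx":0,"dy":8,"dz":0,"grip":0},{"ax":0,"ay":0,"az":0,"dx":0,"dy":5,"dz":0,"grip":0},{"ax":0,"ay":0,"az":0,"dx":0,"dy":3,"dz":0,"grip":0},{"ax":0,"ay":0,"az":0,"dx":0,"dy":0,"dz":0,"grip":0}]'
```

```text
time_s: 5.92
tcp_pos: [0.5509, 0.1486, 0.0516]
ee_rot: [3.142, -0.0, -0.627]
wrist_force: [-0.3, 0.3, 1.0]
grip_width: 0.004
grasp_force: 0.0
```

```bash
python3 -m inch '[{"ax":0,"ay":0,"az":0,"dx":0,"dy":4,"dz":0,"grip":0},{"ax":0,"ay":0,"az":-0.22,"dx":-1,"dy":4,"dz":0,"grip":0},{"ax":0,"ay":0,"az":-0.22,"dx":-1,"dy":4,"dz":0,"grip":0},{"ax":0,"ay":0,"az":-0.22,"dx":-1,"dy":4,"dz":0,"grip":0},{"ax":0,"ay":0,"az":0,"dx":0,"dy":0,"dz":0,"grip":0}]'
python3 - <<'E'
from h import *
p=bot.get_image("scene"); a=p["frame"][150:290,210:360,::-1]
cv2.imwrite("pics/d.png",cv2.resize(a,None,fx=4,fy=4))
E
```

```text
time_s: 6.55
tcp_pos: [0.5402, 0.138, 0.0518]
ee_rot: [-3.139, -0.001, -0.533]
wrist_force: [4.0, 3.7, -2.7]
grip_width: 0.004
grasp_force: 2.3
```

View pics/d.png

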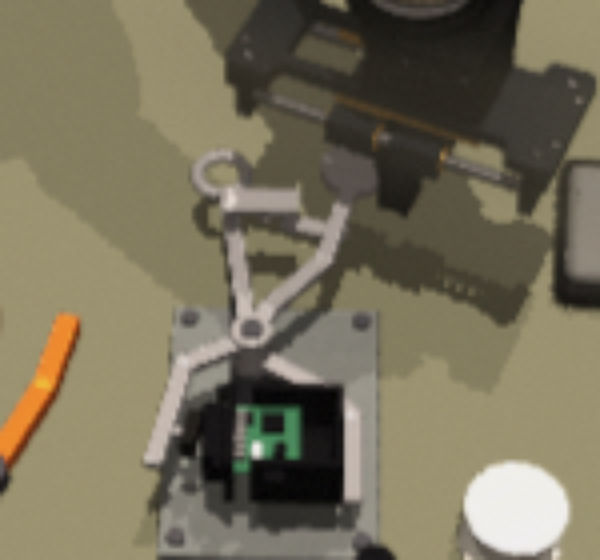

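```bash
cat > sw.py <<'E'
from h import *
s=bot.state(); psi=s["ee_rot"][2]; tx=np.array([np.cos(psi),np.sin(psi)]); ty=np.array([np.sin(psi),-np.cos(psi)])
d=s["tcp_pos"][:2]-np.array([.6385,.043])
# disc centre tool-y coord = d.ty+20+f ; circle: 133.5*sin-ish
for f in(.010,.0125,.015):
    y=d@ty+.020+f; a=psi+np.pi+np.arcsin(y/.1335); q=a-np.radians(143.86); print("f",f,"swing",round(q,3),"disc lateral mm",round((-.1335*np.cos(np.arcsin(y/.1335))-d@tx)*1e3,1))
print("F tool x,y,z",(s["wrist_force"][:2]@tx).round(1),(s["wrist_force"][:2]@ty).round(1),s["wrist_force"][2].round(1),s["tcp_pos"].round(4),psi.round(3),s["time_s"])
E
python3 sw.py; python3 -m inch '[{"ax":0,"ay":0,"az":-0.22,"dx":-1,"dy":4,"dz":0,"grip":0},{"ax":0,"ay":0,"az":-0.22,"dx":-1,"dy":4,"dz":0,"grip":0},{"ax":0,"ay":0,"az":-0.22,"dx":-1,"dy":4,"dz":0,"grip":0},{"ax":0,"ay":0,"az":0,"dx":0,"dy":0,"dz":0,"grip":0}]';python3 sw.py
```

```text
f 0.01 swing 0.085 disc lateral mm -0.5
f 0.0125 swing 0.103 disc lateral mm -0.5
f 0.015 swing 0.122 disc lateral mm -0.5
F tool x,y,z 0.0 -5.5 -2.0 [0.5401 0.1379 0.0517] -0.533 6.6
time_s: 7.1
tcp_pos: [0.5317, 0.1286, 0.0519]
ee_rot: [-3.14, -0.001, -0.442]
wrist_force: [4.3, 3.8, -1.6]
grip_width: 0.002
grasp_force: 2.3
f 0.01 swing 0.176 disc lateral mm -0.4
f 0.0125 swing 0.195 disc lateral mm -0.4
f 0.015 swing 0.213 disc lateral mm -0.4
F tool x,y,z 2.3 -5.3 -1.6 [0.5317 0.1286 0.0519] -0.442 7.1
```

```bash
python3 -m inch '[{"ax":0,"ay":0,"az":-0.22,"dx":-1,"dy":4,"dz":0,"grip":0},{"ax":0,"ay":0,"az":-0.22,"dx":-1,"dy":4,"dz":0,"grip":0},{"ax":0,"ay":0,"az":-0.22,"dx":-1,"dy":4,"dz":0,"grip":0},{"ax":0,"ay":0,"az":0,"dx":0,"dy":0,"dz":0,"grip":0}]';python3 sw.py
```

```text
time_s: 7.6
tcp_pos: [0.5238, 0.1186, 0.0518]
ee_rot: [-3.141, -0.001, -0.35]
wrist_force: [4.0, 2.6, -1.2]
grip_width: 0.005
grasp_force: 1.9
f 0.01 swing 0.268 disc lateral mm 0.1
f 0.0125 swing 0.287 disc lateral mm 0.1
f 0.015 swing 0.306 disc lateral mm 0.2
F tool x,y,z 2.9 -3.8 -1.2 [0.5238 0.1186 0.0518] -0.35 7.6
```

```bash
python3 -m inch '[{"ax":0,"ay":0,"az":-0.11,"dx":-0.5,"dy":2,"dz":0,"grip":0},{"ax":0,"ay":0,"az":-0.11,"dx":-0.5,"dy":2,"dz":0,"grip":0},{"ax":0,"ay":0,"az":0,"dx":0,"dy":0,"dz":0,"grip":0}]';python3 sw.py
python3 -m inch '[{"ax":0,"ay":0,"az":-0.11,"dx":-0.5,"dy":2,"dz":0,"grip":0},{"ax":0,"ay":0,"az":0,"dx":0,"dy":0,"dz":0,"grip":0}]';python3 sw.py
```

```text
time_s: 7.98
tcp_pos: [0.5222, 0.1161, 0.0522]
ee_rot: [-3.139, -0.002, -0.319]
wrist_force: [3.9, 5.4, 0.1]
grip_width: 0.005
grasp_force: 2.8
f 0.01 swing 0.29 disc lateral mm -0.1
f 0.0125 swing 0.309 disc lateral mm -0.1
f 0.015 swing 0.327 disc lateral mm -0.1
F tool x,y,z 2.0 -6.4 0.1 [0.5222 0.1161 0.0522] -0.319 7.975
time_s: 8.22
tcp_pos: [0.5214, 0.1149, 0.0523]
ee_rot: [-3.138, -0.002, -0.303]
wrist_force: [4.5, 6.1, 0.6]
grip_width: 0.009
grasp_force: 3.4
f 0.01 swing 0.3 disc lateral mm -0.2
f 0.0125 swing 0.319 disc lateral mm -0.2
f 0.015 swing 0.338 disc lateral mm -0.2
F tool x,y,z 2.5 -7.2 0.6 [0.5214 0.1149 0.0523] -0.303 8.225
```

```bash
python3 -m inch '[{"ax":0,"ay":0,"az":0,"dx":0,"dy":2,"dz":0,"grip":0},{"ax":0,"ay":0,"az":0,"dx":0,"dy":0,"dz":0,"grip":0}]';python3 sw.py
python3 -m inch '[{"ax":0,"ay":0,"az":0,"dx":0,"dy":2,"dz":0,"grip":0},{"ax":0,"ay":0,"az":0,"dx":0,"dy":0,"dz":0,"grip":0}]';python3 sw.py
```

```text
time_s: 8.48
tcp_pos: [0.5207, 0.1136, 0.0523]
ee_rot: [-3.138, -0.002, -0.302]
wrist_force: [4.3, 7.0, -0.3]
grip_width: 0.008
grasp_force: 3.8
f 0.01 swing 0.311 disc lateral mm 0.0
f 0.0125 swing 0.33 disc lateral mm 0.0
f 0.015 swing 0.349 disc lateral mm 0.0
F tool x,y,z 2.0 -8.0 -0.3 [0.5207 0.1136 0.0523] -0.302 8.475
time_s: 8.72
tcp_pos: [0.5201, 0.1122, 0.0524]
ee_rot: [-3.137, -0.002, -0.302]
wrist_force: [4.1, 7.2, -0.2]
grip_width: 0.009
grasp_force: 4.3
f 0.01 swing 0.322 disc lateral mm 0.2
f 0.0125 swing 0.341 disc lateral mm 0.2
f 0.015 swing 0.36 disc lateral mm 0.2
F tool x,y,z 1.7 -8.1 -0.2 [0.5201 0.1122 0.0524] -0.302 8.725
```

```bash
python3 -m inch '[{"ax":0,"ay":0,"az":0,"dx":0,"dy":2,"dz":0,"grip":0},{"ax":0,"ay":0,"az":0,"dx":0,"dy":0,"dz":0,"grip":0}]';python3 sw.py
python3 -m inch '[{"ax":0,"ay":0,"az":0,"dx":0,"dy":2,"dz":0,"grip":0},{"ax":0,"ay":0,"az":0,"dx":0,"dy":0,"dz":0,"grip":0}]';python3 sw.py
```

```text
time_s: 8.98
tcp_pos: [0.5194, 0.1109, 0.0524]
ee_rot: [-3.136, -0.002, -0.302]
wrist_force: [3.8, 8.1, 0.1]
grip_width: 0.003
grasp_force: 4.7
f 0.01 swing 0.334 disc lateral mm 0.4
f 0.0125 swing 0.352 disc lateral mm 0.4
f 0.015 swing 0.371 disc lateral mm 0.5
F tool x,y,z 1.3 -8.8 0.1 [0.5194 0.1109 0.0524] -0.302 8.975
time_s: 9.22
tcp_pos: [0.5191, 0.1102, 0.0525]
ee_rot: [-3.135, -0.003, -0.301]
wrist_force: [4.6, 11.7, -1.5]
grip_width: 0.006
grasp_force: 5.8
f 0.01 swing 0.339 disc lateral mm 0.5
f 0.0125 swing 0.358 disc lateral mm 0.5
f 0.015 swing 0.376 disc lateral mm 0.6
F tool x,y,z 0.9 -12.5 -1.5 [0.5191 0.1102 0.0525] -0.301 9.225
```

```bash
python3 -m inch '[{"ax":0,"ay":0,"az":0,"dx":0,"dy":-6,"dz":0,"grip":0},{"ax":0,"ay":0,"az":0,"dx":0,"dy":-8,"dz":0,"grip":0},{"ax":0,"ay":0,"az":0,"dx":0,"dy":-15,"dz":0,"grip":0},{"ax":0,"ay":0,"az":0,"dx":0,"dy":-25,"dz":0,"grip":0},{"ax":0,"ay":0,"az":0,"dx":0,"dy":-20,"dz":0,"grip":0},{"ax":0,"ay":0,"az":0,"dx":0,"dy":0,"dz":0,"grip":0},{"ax":0,"ay":0,"az":0,"dx":0,"dy":0,"dz":0,"grip":0}]';python3 sw.py
cat > look.py <<'E'
from h import *; import sys
np.set_printoptions(precision=4,suppress=True)
p=bot.get_image("scene"); R=cv2.Rodrigues(np.array(p["rvec"],float))[0]; t=np.array(p["tvec"],float)
m=bot.mark_of("thumb_plate",p)[:2]
for k in m:
    w=atz(p,k["position"],.068); e=w[:2]-[.6385,.043]; print("thumb",k["score"],w,"rad",np.hypot(*e),"swing",np.arctan2(e[1],e[0])-np.radians(143.86))
cv2.imwrite(sys.argv[1],cv2.resize(p["frame"][150:290,210:360,::-1],None,fx=4,fy=4))
E
python3 look.py pics/e.png
```

```text
time_s: 10.1
tcp_pos: [0.5392, 0.1751, 0.0512]
ee_rot: [3.14, 0.001, -0.305]
wrist_force: [-0.3, 0.3, 0.1]
grip_width: 0.006
grasp_force: 0.0
f 0.01 swing -0.193 disc lateral mm 18.4
f 0.0125 swing -0.172 disc lateral mm 17.0
f 0.015 swing -0.151 disc lateral mm 15.7
F tool x,y,z -0.3 -0.2 0.1 [0.5392 0.1751 0.0512] -0.305 10.1
thumb 0.81 [0.5062 0.0843 0.068 ] rad 0.13857294790844887 swing 0.3282421036326788
```

View pics/e.png

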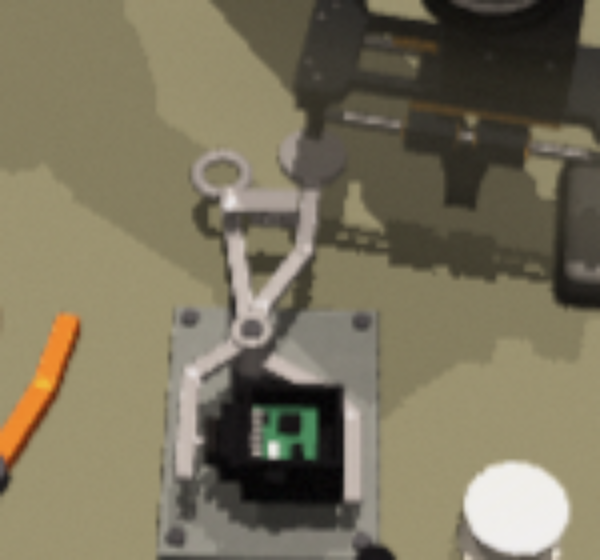

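```bash
python3 -m inch '[{"ax":0,"ay":0,"az":0,"dx":0,"dy":0,"dz":-20,"grip":0},{"ax":0,"ay":0,"az":0,"dx":0,"dy":0,"dz":-20,"grip":0},{"ax":0,"ay":0,"az":0,"dx":0,"dy":0,"dz":0,"grip":0},{"ax":0,"ay":0,"az":0,"dx":0,"dy":0,"dz":0,"grip":0},{"ax":0,"ay":0,"az":0,"dx":0,"dy":0,"dz":0,"grip":0},{"ax":0,"ay":0,"az":0,"dx":0,"dy":0,"dz":0,"grip":0},{"ax":0,"ay":0,"az":0,"dx":0,"dy":0,"dz":0,"grip":0},{"ax":0,"ay":0,"az":0,"dx":0,"dy":0,"dz":0,"grip":0},{"ax":0,"ay":0,"az":0,"dx":0,"dy":0,"dz":0,"grip":0},{"ax":0,"ay":0,"az":0,"dx":0,"dy":0,"dz":0,"grip":0},{"ax":0,"ay":0,"az":0,"dx":0,"dy":0,"dz":0,"grip":0},{"ax":0,"ay":0,"az":0,"dx":0,"dy":0,"dz":0,"grip":0},{"ax":0,"ay":0,"az":0,"dx":0,"dy":25,"dz":0,"grip":0},{"ax":0,"ay":0,"az":0,"dx":0,"dy":30,"dz":0,"grip":0},{"ax":0,"ay":0,"az":0,"dx":0,"dy":25,"dz":0,"grip":0},{"ax":0,"ay":0,"az":0,"dx":0,"dy":8,"dz":0,"grip":0},{"ax":0,"ay":0,"az":0,"dx":0,"dy":0,"dz":0,"grip":0}]'; python3 look.py pics/f.png
```

```text
time_s: 12.32
tcp_pos: [0.5134, 0.0915, 0.0917]
ee_rot: [-3.142, -0.0, -0.306]
wrist_force: [-1.0, -0.4, -0.4]
grip_width: 0.003
grasp_force: 0.0
thumb 0.6 [0.5141 0.086  0.068 ] rad 0.1316674608149331 swing 0.29783641016269824
```

View pics/f.png

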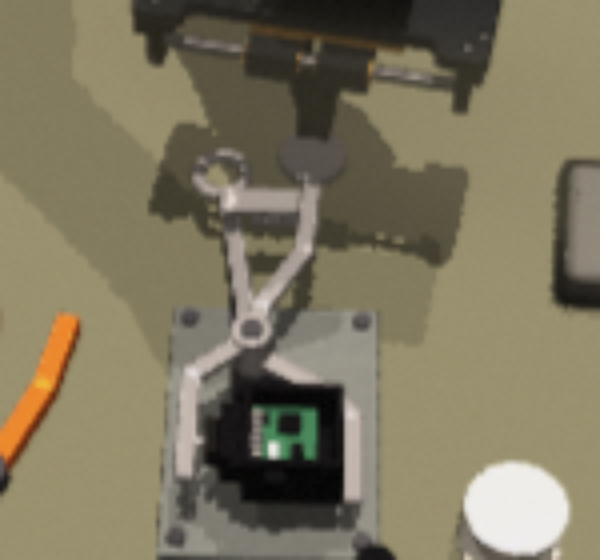

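```bash
python3 -m inch '[{"ax":0,"ay":0,"az":0,"dx":0,"dy":0,"dz":12,"grip":0},{"ax":0,"ay":0,"az":0,"dx":0,"dy":0,"dz":9,"grip":0},{"ax":0,"ay":0,"az":0,"dx":0,"dy":0,"dz":5,"grip":0},{"ax":0,"ay":0,"az":0,"dx":0,"dy":0,"dz":4,"grip":0},{"ax":0,"ay":0,"az":0,"dx":0,"dy":0,"dz":0,"grip":0}]'; python3 -m inch '[{"ax":0,"ay":0,"az":0,"dx":0,"dy":0,"dz":4,"grip":0},{"ax":0,"ay":0,"az":0,"dx":0,"dy":0,"dz":0,"grip":0}]'
```

```text
time_s: 13.05
tcp_pos: [0.5148, 0.0937, 0.0622]
ee_rot: [-3.139, -0.002, -0.303]
wrist_force: [0.5, 2.0, 5.5]
grip_width: 0.008
grasp_force: 2.4
time_s: 13.3
tcp_pos: [0.5152, 0.0938, 0.0588]
ee_rot: [-3.138, -0.003, -0.303]
wrist_force: [0.2, 4.7, 8.0]
grip_width: 0.004
grasp_force: 3.9
```

```bash
python3 -m inch '[{"ax":0,"ay":0,"az":0.22,"dx":0.4,"dy":-4,"dz":0.5,"grip":0},{"ax":0,"ay":0,"az":0.22,"dx":0.4,"dy":-4,"dz":0,"grip":0},{"ax":0,"ay":0,"az":0.22,"dx":0.4,"dy":-4,"dz":0,"grip":0},{"ax":0,"ay":0,"az":0.22,"dx":0.4,"dy":-4,"dz":0,"grip":0},{"ax":0,"ay":0,"az":0.22,"dx":0.4,"dy":-4,"dz":0,"grip":0},{"ax":0,"ay":0,"az":0.22,"dx":0.4,"dy":-4,"dz":0,"grip":0}]'; python3 -m inch '[{"ax":0,"ay":0,"az":0.22,"dx":0.4,"dy":-4,"dz":0,"grip":0},{"ax":0,"ay":0,"az":0.22,"dx":0.4,"dy":-4,"dz":0,"grip":0},{"ax":0,"ay":0,"az":0.22,"dx":0.4,"dy":-4,"dz":0,"grip":0},{"ax":0,"ay":0,"az":0.11,"dx":0.4,"dy":-2,"dz":0,"grip":0},{"ax":0,"ay":0,"az":0,"dx":0,"dy":0,"dz":0,"grip":0}]'; python3 look.py pics/g.png
```

```text
time_s: 14.05
tcp_pos: [0.5233, 0.1108, 0.0574]
ee_rot: [3.136, 0.001, -0.491]
wrist_force: [-3.2, -4.3, 9.4]
grip_width: 0.006
grasp_force: 4.8
time_s: 14.68
tcp_pos: [0.5307, 0.1218, 0.0573]
ee_rot: [3.134, 0.002, -0.598]
wrist_force: [-5.2, -4.4, 11.0]
grip_width: -0.0
grasp_force: 5.8
thumb 0.64 [0.5376 0.1143 0.068 ] rad 0.12353754081154526 swing 0.015069564519350376
```

View pics/g.png

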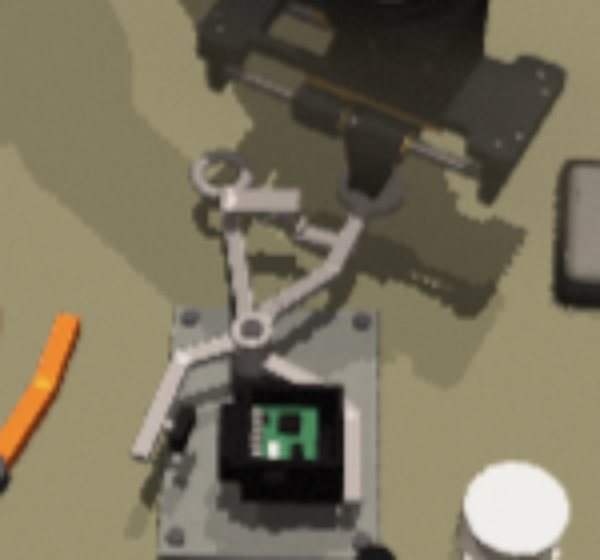

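Open, with the connector still in the housing. I'll lift straight off, wait and check.

```bash
python3 -m inch '[{"ax":0,"ay":0,"az":0,"dx":0,"dy":0,"dz":-6,"grip":0},{"ax":0,"ay":0,"az":0,"dx":0,"dy":0,"dz":-8,"grip":0},{"ax":0,"ay":0,"az":0,"dx":0,"dy":0,"dz":-30,"grip":0},{"ax":0,"ay":0,"az":0,"dx":0,"dy":0,"dz":-40,"grip":0},{"ax":0,"ay":0,"az":0,"dx":0,"dy":-40,"dz":-40,"grip":0},{"ax":0,"ay":0,"az":0,"dx":0,"dy":-50,"dz":0,"grip":0},{"ax":0,"ay":0,"az":0,"dx":0,"dy":-50,"dz":0,"grip":0},{"ax":0,"ay":0,"az":0,"dx":0,"dy":0,"dz":0,"grip":0},{"ax":0,"ay":0,"az":0,"dx":0,"dy":0,"dz":0,"grip":0}]'; python3 look.py pics/h.png
```

```text
time_s: 15.9
tcp_pos: [0.611, 0.2402, 0.1803]
ee_rot: [3.14, 0.0, -0.596]
wrist_force: [0.2, -0.3, 0.4]
grip_width: 0.005
grasp_force: 0.0
thumb 0.57 [0.5285 0.119  0.068 ] rad 0.13371890094668207 swing 0.02636810240587284
```

View pics/h.png

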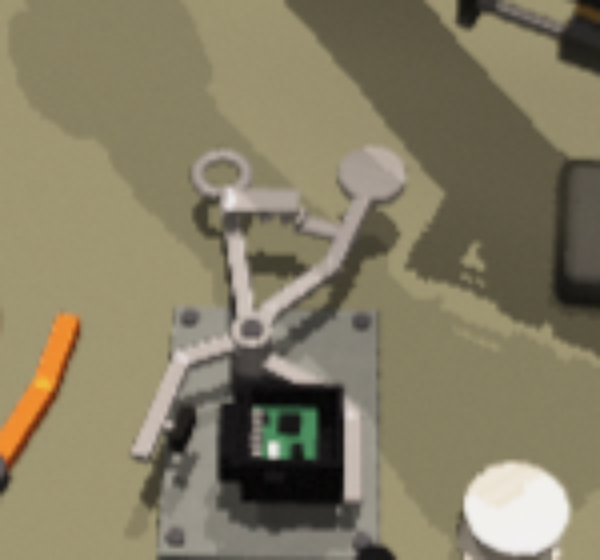

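```bash
python3 -c "
from bench import bot
print(bot.sign_off())"
```

```text
the job is handed in; nothing more can be done
None
```

I handed the job in at about 16 s. The clamp held on its last tooth, untouched, for about 3 s, then released and opened fully. In the last picture the connector still looks home, about 9 mm further in than at the start; the gripper went nowhere near it or the bystanders. No verdict came back from the hand-in.

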